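Set the gap gauge with its knurled wheel

TASK

Set the gap gauge: with a fingertip on the crown of its knurled wheel, roll the wheel until the pointer on the sliding jaw stands level with the tip of the gauge mark, then take the finger off. Move the jaw by the wheel alone, without touching the jaw or the mark, grasp nothing, and leave the loose things round the gauge where they are.

Things in the scene. Friction and masses are not known exactly. Their poses are not given: they have to be found in the camera images.
- gauge: Gap gauge fixed to the table: aluminium base 85 x 236 x 10 mm carrying a wheel at one end, a fixed jaw (44 mm high) at the other and a sliding jaw between. Origin on the table, on the centre line through wheel and jaws, midway along it; z up; local +y is the closing direction (wheel to fixed jaw); local -x is the long side with scale, pointer and mark. Wheel axle at local (0, -84, 46) mm.
- wheel: Knurled steel wheel, 56 mm in diameter, 30 mm wide, axle level along the gauge's local x; origin at its centre, its y and z axes turn with it. Two grey cheeks stand beside it, 17 to 26 mm from its mid plane, 62 mm long, tops 56 mm above the table. Friction under a fingertip turns it: about 1.3 N along the rim. It stays where it is left; the jaw's full travel takes 7.1 rad.
- wheel_crown (a point): Top of the wheel (a fixed point, 74 mm above the table; axes as the gauge's). The axle is rigid: press lightly, 3 to 15 N will do, and draw the fingertip along the top. Rolling the crown to gauge +y, toward the fixed jaw, moves the sliding jaw the same way and closes the gap: 12 mm per radian, 0.43 mm for each mm at the rim. Rolling back opens it.
- jaw: Sliding jaw, an aluminium block 46 x 27 mm and 45 mm high on the guide rods, driven by the wheel. Origin in the plane of its gripping face (its +y side), at table height on the centre line; axes as the gauge's. Travel 85 mm. It starts on the open side of the mark (21 to 56 mm short of it).
- pointer_tip (a point): Tip of the small steel cone that points to local -x from the foot of the sliding jaw, 18 mm above the table, 12 mm behind the jaw's face. Axes as the gauge's.
- mark: Gauge mark: small steel rider block 10 x 14 x 16 mm on the front lip of the base, fixed, with a cone that points to local +x at the pointer's path. Origin at the height of the base's top (10 mm); axes as the gauge's.
- mark_tip (a point): Tip of the mark's cone, 18 mm above the table; the pointer tip passes 3 mm from it and is level when both have the same position along the gauge's y. Axes as the gauge's.
- capacitor: Bystander: blue upright capacitor, 32 mm in diameter, 45 mm high, loose; origin under its centre.
- flux_pot: Bystander: small white pot with black lid, 42 mm in diameter, 25 mm high, loose; origin under its centre.
- blue_tape: Bystander: roll of blue tape lying flat, 68 mm in diameter, 19 mm high, loose; origin under its centre.
- marker: Bystander: black pen with red cap, lying, 127 mm long, 13 mm thick, loose; origin under its centre, length along its y.
There are look-alikes about, which are no part of the job. There is more than one size of the gauge; the one meant has the size given above.

How it is judged:
By the outcome, as a careful person would: the job done as asked, in the order asked, and still so for the second after the job is handed in, with the robot touching nothing.
It also fails if it takes over 51 s, if anything falls off the work surface, if the arm or the gripper's body presses on something with over 40 N, if the wrist force passes 120 N, or if a joint passes its speed limit or range.

ROBOT

A 6-joint arm with a two-finger parallel gripper is mounted at the origin on a cart in front of the work surface, level with it; the furniture and walls round the work are solid. World frame = base frame: x ahead of the robot, y to its left, z up, the work surface at z = 0. Lengths are in mm, angles in rad, forces in N, time in s.
With the tool pointing down it reaches from about 350 to 875 mm from the base axis. Payload 4.2 kg.
Tool frame: the origin (TCP) lies midway between the tips of the shut fingers; the grasp point (between the pads) lies 19 mm behind it; z points along the fingers, y is the line along which they close (so a half turn about z gives the same grasp; the last joint's range is limited). The gripper opens to 85 mm and grips with 20 to 120 N. Pads are 22 mm wide; open, the fingers measure 114 mm over their backs; the gripper's body (76 mm by 85 mm) begins 54 mm behind the grasp point. The pads swing forward as they close: fully open they stand 13 mm farther back than shut.
Start: joints at [1.401, 0.385, 0.008, 0, -1.194, -0.259], TCP at [259.829, 568.408, 195.412] pointing down, gripper open.
Joint ranges: [-3.14, 3.14], [-1.21, 2.06], [-1.07, 1.41], [-3.16, 2.05], [-2.99, -0.16], [-3.1, 3.1]. Speed limits (rad/s): [2.79, 2.79, 3.14, 3.14, 3.14, 3.14].

INTERFACE

Orientations are given as a unit quaternion [x, y, z, w].
In Python, from bench import arm gives the robot as it stands.
- The arm moves only by the tool send_rows, never from a script. Its argument "targets" is a list of rows, each an object of numbers: "gripper": the gripper command: -1 is fully open, 1 is shut, values between are in proportion; "x", "y", "z": the shift along the tool's x, y, z in cm; "ax", "ay", "az": the turn, a rotation vector about the tool's x, y, z in degrees. A call has 1 to 5 rows; each row shifts and turns the commanded pose from where the row before left it, along the tool's axes as they then stand; what a row does not reach is not made up. A row lasts 1/12 s, in which the tool goes at most 41.7 mm and 7.16 degrees, less where a joint would pass 70% of its speed; a pose out of reach is approached as far as the arm can. A call is refused whole if a number of a shift passes 4.17 or a number of a turn 7.16, either way. A call with a gripper value outside its range is refused whole. The fingers move at their own pace and stop on an object; the grip force is fixed at half the most. Time passes only in rows, so rows that do not move let the fingers close. It gives the time, the measured TCP pose, the force, the opening and the grip force at its end, in the units of the state.
- arm.read_state(): the state, without advancing time (a new reading comes with each control period).
- arm.get_image(name): name is "side" or "top" or "wrist"; returns (picture, depth): 420x560x3 uint8, red, green, blue; 420x560 float32, mm along the optical axis (not along the pixel's ray), 0 where there is no reading.
- arm.camera_model(name): a dict with "fx", "fy", "cx", "cy" (pixels), "cam_to_world" (4x4, takes a point from camera to world coordinates). Camera axes: x right, y down, z forward; pixel columns grow to the right and rows downward; lengths in mm; the calibration is good to about 2 mm. A picture is of the moment at which its call begins: read the wrist's pose just before it. camera_model takes no time and is no camera call; for the wrist camera it gives the pose at the moment of the call.
- arm.job_done(): hands the job in; it is judged then, once.
Trained networks look in the newest picture that a camera, given by its name, has taken for a name from the list of things; names that differ only in an ending like _2 or _b are one class to them, and where a whole thing is asked for, a point or a joint stands for the part that bears it (a point fixed in the world has none). Each returns a list of dicts, best first, with "score" (0 to 1); they miss things now and then, are a little off and sometimes report something else, mostly with a low value. They report only what shows in the picture. A call takes as long as a camera call. They do not tell look-alikes from the thing itself.
- arm.boxes_of(camera, thing): "rect" ([left, top, width, height] in pixels, round what is visible of it).
The state is a dict: "clock": time; "joints": joint angles; "joint_vel": joint speeds; "joint_efforts": joint torques, N m; "position": TCP position; "ee_rot": TCP orientation; "contact_force": force on the tool from outside, world axes, zero at the start; "wrist_torque": the same for the moment, N m; "gripper_width": finger opening in mm; "grasp_force": force on a finger pad.
Only numpy, scipy, OpenCV 4.12 (cv2) and the standard library are available. Lean on these libraries where they do the work, as an engineer would, in place of code of your own. Each camera call takes 0.05 s, during which the arm holds its last target. There are 200 camera calls.

## Working session

There is one attempt and no reset: what is moved stays moved. The work goes in short steps, Python scripts to look and compute and a tool call to move; the robot and the scene stay as the last step left them, time stands still between calls to the robot, and variables do not carry over. Pictures are saved under pics/ and viewed, at most 10 in all, crops included, and the job is handed in when it is done.

Besides the shell and the picture viewer there is one more tool, called as name(argument=value, ...), one argument or row to a line, values as JSON. send_rows: Moves the arm, as the interface text tells. Its arguments: {"type":"object","properties":{"targets":{"type":"array"}},"required":["targets"]}

```bash
mkdir -p pics; cat > h.py <<'E'
import numpy as np, cv2
from bench import arm
from scipy.spatial.transform import Rotation as R
def shot(cam,fn=None):
    m=arm.camera_model(cam); p,d=arm.get_image(cam)
    if fn: cv2.imwrite('pics/'+fn,p[:,:,::-1])
    return p,d,m
def pt(m,d,u,v,z=None):
    T=np.array(m['cam_to_world']); r=np.array([(u-m['cx'])/m['fx'],(v-m['cy'])/m['fy'],1.])
    if z is None: return T[:3,:3]@(r*d)+T[:3,3]
    w=T[:3,:3]@r; return T[:3,3]+w*(z-T[2,3])/w[2]
def proj(m,P):
    T=np.array(m['cam_to_world']); c=T[:3,:3].T@(np.array(P)-T[:3,3]); return m['fx']*c[0]/c[2]+m['cx'],m['fy']*c[1]/c[2]+m['cy']
E
python3 - <<'E'
from h import *
for c in ('top','side'):
    p,d,m=shot(c,c+'0.png')
    np.save(c+'d.npy',d)
    for t in ('gauge','wheel','jaw','mark'):
        for b in arm.boxes_of(c,t)[:3]:
            l,tp,w,h=b['rect'];u,v=l+w/2,tp+h/2
            print(c,t,round(b['score'],2),np.round(b['rect']),np.round(pt(m,d[int(v),int(u)],u,v)))
    print(m)
a=cv2.imread('pics/top0.png');b=cv2.imread('pics/side0.png')
s=arm.read_state();print(s)
E
```

```text
top gauge 0.94 [373. 217.  74.  32.] [ 447. -259.    7.]
top gauge 0.65 [247. 190.  98.  58.] [474.  19.  27.]
top wheel 0.73 [316. 213.  29.  18.] [463. -61.  69.]
top wheel 0.58 [427. 232.  14.   9.] [ 436. -304.   49.]
top wheel 0.19 [218. 188.  24.  25.] [521. 184.  -3.]
top jaw 0.47 [296. 211.  16.  20.] [470.   0.  42.]
{'fx': 519.9414524234252, 'fy': 519.9414524234252, 'cx': 277.08547229206243, 'cy': 211.3301413947981, 'cam_to_world': array([[ 1.79745279e-02, -9.88880795e-01,  1.47620082e-01,
         3.07821397e+02],
       [-9.99709193e-01, -1.54012952e-02,  1.85561187e-02,
         4.14635148e+01],
       [-1.60762489e-02, -1.47910691e-01, -9.88870053e-01,
         1.26632356e+03],
       [ 0.00000000e+00,  0.00000000e+00,  0.00000000e+00,
         1.00000000e+00]])}
side gauge 0.71 [254. 191.  58.  85.] [466. -46.  71.]
side gauge 0.6 [263. 295.  39.  98.] [ 438. -268.   31.]
side wheel 0.85 [277. 349.  16.  29.] [ 437. -315.   50.]
side wheel 0.63 [281. 183.  29.  12.] [525. 193.   1.]
side wheel 0.61 [278. 232.  14.  33.] [465. -83.  64.]
side jaw 0.64 [276. 338.  22.  1
[... 609 characters left out ...]
nts': array([ 1.40057752e+00,  3.84739202e-01,  7.83804292e-03, -5.08657886e-05,
       -1.19399136e+00, -2.58601321e-01]), 'joint_vel': array([-0.00042466, -0.00031205,  0.00236367,  0.00084891, -0.00016707,
       -0.00184161]), 'joint_efforts': array([ 2.16118560e-04, -3.91688955e+01,  1.88443226e+01,  4.18710977e+00,
       -6.96409552e-04,  2.64344237e-06]), 'position': array([259.82108086, 568.3765818 , 195.35653485]), 'ee_rot': array([ 9.77100093e-01, -2.12780181e-01, -2.15004869e-05,  4.90913569e-05]), 'contact_force': array([ 0.6217696 ,  0.20945093, -0.32488804]), 'wrist_torque': array([-0.00107712, -0.01315286, -0.01712282]), 'grasp_force': 0.0, 'gripper_width': 85.51905698650161}
```

```bash
python3 - <<'E'
import cv2
a=cv2.imread('pics/top0.png')[150:300,190:480];b=cv2.imread('pics/side0.png')[150:410,180:400]
a=cv2.resize(a,(580,300),interpolation=2);cv2.imwrite('pics/topc.png',a)
cv2.imwrite('pics/sidec.png',cv2.resize(b,(507,600),interpolation=2))
E
```

```text
(no output)
```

View pics/topc.png

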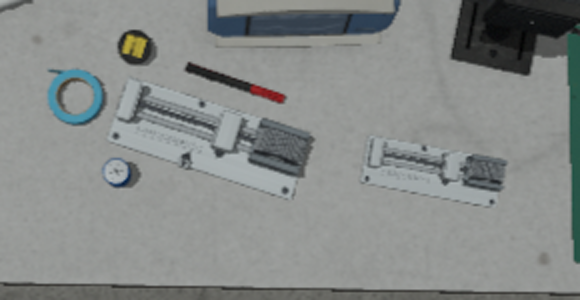

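View pics/sidec.png

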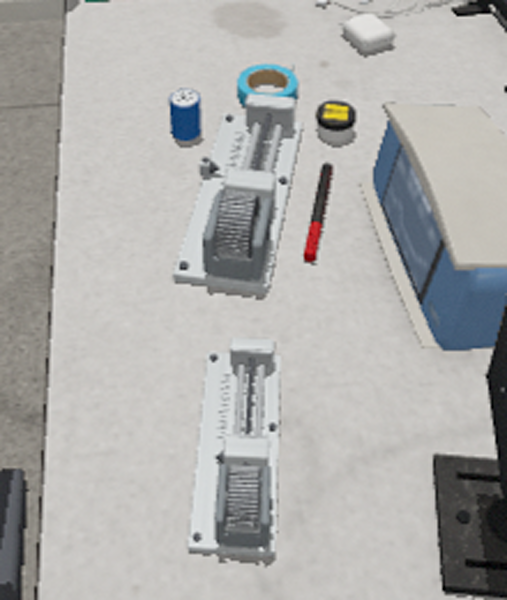

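The top view shows the large gauge at crop (110–312, 80–197), with its wheel at (282,145), and a smaller look-alike at (435,170). The side view agrees: large gauge at the upper centre, small one below. The 236 mm gauge is the one at y≈20, with its wheel near (463,-61). I'll move the camera above it.

send_rows(
  targets=[
    {"x": 2.54,"y": 3.01,"z": -0.34,"gripper": 1},
    {"x": 2.54,"y": 3.01,"z": -0.34,"gripper": 1},
    {"x": 2.54,"y": 3.01,"z": -0.34,"gripper": 1},
    {"x": 2.54,"y": 3.01,"z": -0.34,"gripper": 1},
    {"x": 2.54,"y": 3.01,"z": -0.34,"gripper": 1},
  ],
)

```text
$.targets[0]: bad value
```

send_rows(
  targets=[
    {"x": 2.54,"y": 3.01,"z": -0.34,"gripper": 1},
    {"x": 2.54,"y": 3.01,"z": -0.34,"gripper": 1},
    {"x": 2.54,"y": 3.01,"z": -0.34,"gripper": 1},
    {"x": 2.54,"y": 3.01,"z": -0.34,"gripper": 1},
    {"x": 2.54,"y": 3.01,"z": -0.34,"gripper": 1},
  ],
)

```text
$.targets[0]: bad value
```

send_rows(
  targets=[
    {"x": 2.54,"y": 3.01,"z": -0.34,"gripper": 1},
    {"x": 2.54,"y": 3.01,"z": -0.34,"gripper": 1},
    {"x": 2.54,"y": 3.01,"z": -0.34,"gripper": 1},
    {"az": -5,"gripper": 1},
    {"az": -5,"gripper": 1},
  ],
)

```text
$.targets[0]: bad value
```

```bash
python3 - <<'E'
from h import *
s=arm.read_state();print(s['clock'],s['position'],R.from_quat(s['ee_rot']).as_matrix().round(3),s['contact_force'],s['gripper_width'])
p,d,m=shot('wrist','w1.png');np.save('w1d.npy',d);np.save('w1m.npy',m,allow_pickle=True)
print(m)
for t in ('gauge','wheel','jaw','mark','pointer_tip'):
    for b in arm.boxes_of('wrist',t)[:3]: print(t,round(b['score'],2),np.round(b['rect']))
E
```

```text
0.5 [259.82108086 568.3765818  195.35653485] [[ 0.909 -0.416 -0.   ]
 [-0.416 -0.909 -0.   ]
 [-0.     0.    -1.   ]] [ 0.6217696   0.20945093 -0.32488804] 85.51905698650161
{'fx': 298.36152382335024, 'fy': 298.36152382335024, 'cx': 279.6418484124315, 'cy': 213.57470981523323, 'cam_to_world': array([[-4.15839987e-01, -8.73350352e-01, -2.53645950e-01,
         3.25442919e+02],
       [-9.09437621e-01,  3.99512122e-01,  1.15383180e-01,
         5.38810811e+02],
       [ 5.64691096e-04,  2.78656109e-01, -9.60390782e-01,
         3.74353871e+02],
       [ 0.00000000e+00,  0.00000000e+00,  0.00000000e+00,
         1.00000000e+00]])}
```

View pics/w1.png

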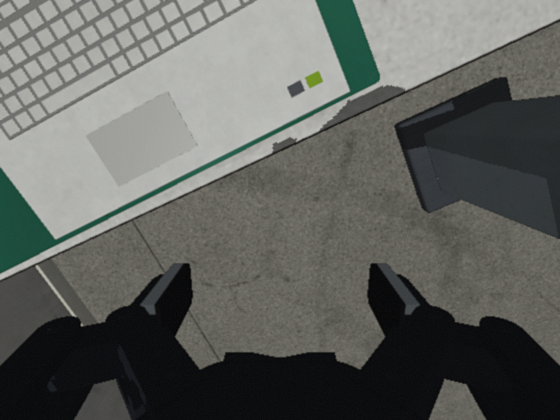

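The rows were refused, so this picture is from the start pose (keyboard, no gauge). I'll try rows with every key present.

send_rows(
  targets=[
    {"gripper": 1,"x": 2.54,"y": 3.01,"z": -0.34,"ax": 0,"ay": 0,"az": 0},
    {"gripper": 1,"x": 2.54,"y": 3.01,"z": -0.34,"ax": 0,"ay": 0,"az": 0},
    {"gripper": 1,"x": 2.54,"y": 3.01,"z": -0.34,"ax": 0,"ay": 0,"az": 0},
    {"gripper": 1,"x": 2.54,"y": 3.01,"z": -0.34,"ax": 0,"ay": 0,"az": 0},
    {"gripper": 1,"x": 2.54,"y": 3.01,"z": -0.34,"ax": 0,"ay": 0,"az": 0},
  ],
)

```text
clock: 1.22
position: [312.9, 376.9, 212.6]
ee_rot: [0.977, -0.212, 0.0, -0.0]
contact_force: [0.9, -0.9, 0.1]
gripper_width: 25.3
grasp_force: 0.0
```

send_rows(
  targets=[
    {"gripper": 1,"x": 2.54,"y": 3.01,"z": -0.34,"ax": 0,"ay": 0,"az": 0},
    {"gripper": 1,"x": 2.54,"y": 3.01,"z": -0.34,"ax": 0,"ay": 0,"az": 0},
    {"gripper": 1,"x": 2.54,"y": 3.01,"z": -0.34,"ax": 0,"ay": 0,"az": 0},
    {"gripper": 1,"x": 2.54,"y": 3.01,"z": -0.34,"ax": 0,"ay": 0,"az": 0},
    {"gripper": 1,"x": 2.54,"y": 3.01,"z": -0.34,"ax": 0,"ay": 0,"az": 0},
  ],
)

```text
clock: 1.63
position: [365.7, 187.2, 230.0]
ee_rot: [0.977, -0.212, 0.0, -0.001]
contact_force: [0.8, 0.9, 0.1]
gripper_width: -0.1
grasp_force: 0.0
```

send_rows(
  targets=[
    {"gripper": 1,"x": 2.54,"y": 3.01,"z": -0.34,"ax": 0,"ay": 0,"az": 0},
    {"gripper": 1,"x": 2.54,"y": 3.01,"z": -0.34,"ax": 0,"ay": 0,"az": 0},
    {"gripper": 1,"x": 2.54,"y": 3.01,"z": -0.34,"ax": 0,"ay": 0,"az": 0},
    {"gripper": 1,"x": 0,"y": 0,"z": 0,"ax": 0,"ay": 0,"az": -5},
    {"gripper": 1,"x": 0,"y": 0,"z": 0,"ax": 0,"ay": 0,"az": -5},
  ],
)

```text
clock: 2.05
position: [397.8, 72.9, 240.1]
ee_rot: [0.992, -0.127, 0.0, -0.0]
contact_force: [0.2, 0.7, 0.5]
gripper_width: 0.3
grasp_force: 0.0
```

```bash
cat > look.py <<'E'
from h import *
import sys
s=arm.read_state();print(s['clock'],s['position'],R.from_quat(s['ee_rot']).as_matrix().round(3),s['contact_force'],s['gripper_width'])
n=sys.argv[1]
p,d,m=shot('wrist',n+'.png');np.save(n+'d.npy',d);np.save(n+'m.npy',m,allow_pickle=True)
print(np.round(m['cam_to_world'],2))
for t in ('gauge','wheel','jaw','mark','pointer_tip'):
    for b in arm.boxes_of('wrist',t)[:2]:
        l,tp,w,h=b['rect'];u,v=l+w/2,tp+h/2
        print(t,round(b['score'],2),np.round(b['rect']),np.round(pt(m,d[int(v),int(u)],u,v)))
E
python3 look.py w2
```

```text
2.05 [397.83024573  72.91038755 240.06875004] [[ 0.968 -0.253  0.001]
 [-0.253 -0.968  0.001]
 [ 0.001 -0.001 -1.   ]] [0.1766391  0.74386637 0.48121904] 0.2638506933093563
[[-2.5000e-01 -9.3000e-01 -2.7000e-01  4.6740e+02]
 [-9.7000e-01  2.4000e-01  7.0000e-02  5.4810e+01]
 [-0.0000e+00  2.8000e-01 -9.6000e-01  4.1914e+02]
 [ 0.0000e+00  0.0000e+00  0.0000e+00  1.0000e+00]]
gauge 0.95 [445.  55. 113.  58.] [ 448. -226.   18.]
gauge 0.77 [207.  69. 197.  76.] [482.  18.  30.]
wheel 0.64 [348.  87.  54.  31.] [466. -52.  74.]
jaw 0.58 [304.  81.  25.  44.] [482.   5.  46.]
mark 0.57 [187.  17.  37.  41.] [586. 113.  28.]
pointer_tip 0.77 [302.  80.  31.  53.] [479.   6.  46.]
pointer_tip 0.76 [522.  55.  28.  39.] [ 448. -257.   31.]
```

View pics/w2.png

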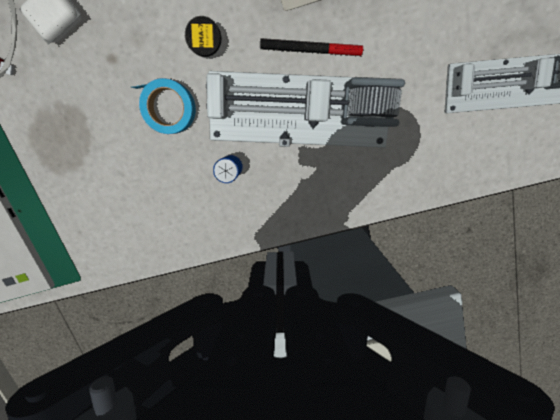

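The wrist view shows the large gauge at (208–404, 70–147), its wheel at (375,100), the pointer tip at about (313,126) and the mark tip at about (286,134). I'll fit the base from depth.

```bash
cat > fit.py <<'E'
from h import *
n='w2'
d=np.load(n+'d.npy');m=np.load(n+'m.npy',allow_pickle=True).item()
T=np.array(m['cam_to_world'])
v,u=np.mgrid[60:165,195:425]; D=d[v,u]
P=np.stack([(u-m['cx'])/m['fx']*D,(v-m['cy'])/m['fy']*D,D],-1)@T[:3,:3].T+T[:3,3]
z=P[...,2]
print('table z',np.median(z[:6]))
k=(z>5.5)&(z<14)&(D>0); k=cv2.morphologyEx(k.astype(np.uint8),cv2.MORPH_OPEN,np.ones((3,3)))
nc,l,st,_=cv2.connectedComponentsWithStats(k); 
i=1+np.argmax(st[1:,4]); k=np.isin(l,[j for j in range(1,nc) if st[j,4]>60]); print(st[1:])
(c,sz,a)=cv2.minAreaRect(P[k][:,:2].astype(np.float32)); print('base',c,sz,a,'z',np.median(P[k][:,2]))
w=(z>68)&(z<80); print('wheel',w.sum(),P[w].mean(0),P[w].max(0))
(c2,s2,a2)=cv2.minAreaRect(P[w][:,:2].astype(np.float32));print(c2,s2,a2)
E
python3 fit.py
python3 - <<'E'
import cv2
a=cv2.imread('pics/w2.png')[60:160,195:415]
cv2.imwrite('pics/w2c.png',cv2.resize(a,None,fx=3.6,fy=3.6,interpolation=cv2.INTER_CUBIC))
E
```

```text
table z 0.6080794342815921
[[  24   11  131   19 1399]
 [  32   32    5    3   15]
 [  47   33   13    3   39]
 [  70   34   13    3   39]
 [  93   35   13    3   39]
 [ 139   37    9    3   27]
 [  33   40   77    7  314]
 [ 134   45   13    4   51]
 [  14   51  179   36 4353]]
base (481.997802734375, 24.61724853515625) (235.88267517089844, 85.21334838867188) 73.05299377441406 z 10.45538653263634
wheel 973 [467.07697917 -57.39980496  72.59995982] [485.95007777 -36.92205324  77.90778093]
(466.86590576171875, -58.60530090332031) (38.97687911987305, 30.127803802490234) 72.92137908935547
```

View pics/w2c.png

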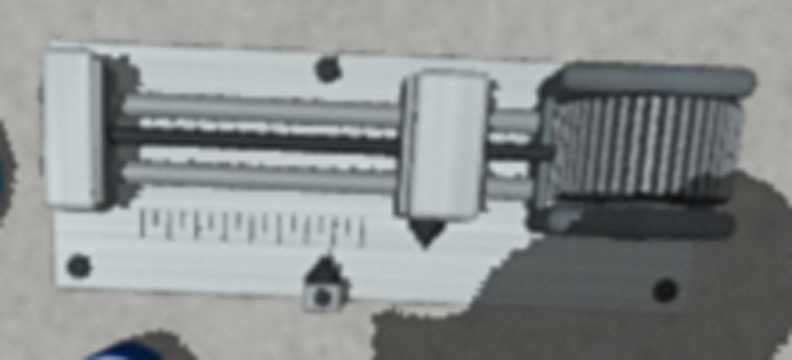

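The crop shows the pointer tip at crop (427,247) and the mark tip at (323,256). The base fit of 236 x 85 mm confirms this is the right gauge.

```bash
cat >> h.py <<'E'
a=np.radians(-16.95); X=np.array([np.cos(a),np.sin(a),0]);Y=np.array([-np.sin(a),np.cos(a),0])
CB=np.array([482.,24.6,0]); O=CB+9.6*X
def loc(P): P=np.array(P)-O; return np.round([P@X,P@Y,P[2]],1)
def tool(target):
    s=arm.read_state();return np.round(R.from_quat(s['ee_rot']).as_matrix().T@(np.array(target)-s['position'])/10,2)
E
python3 - <<'E'
from h import *
m=np.load('w2m.npy',allow_pickle=True).item()
f=lambda x,y:pt(m,0,(x+.5)/3.6-.5+195,(y+.5)/3.6-.5+60,18)
print(loc(f(427,247)),loc(f(323,256)))
c=O-84*Y+[0,0,74];print('crown',c,loc(arm.read_state()['position']))
s=arm.read_state();r=R.from_quat(s['ee_rot']).as_matrix();print(np.degrees(np.arctan2(r[1,0],r[0,0])))
print(tool(c-10*Y+[0,0,26]))
E
```

```text
[-31.9 -18.7  18. ] [-36.5  18.4  18. ]
crown [466.69385847 -58.54975665  74.        ] [-105.4   24.2  239.6]
-14.591490200298587
[10.05 12.24 13.96]
```

send_rows(
  targets=[
    {"gripper": 1,"x": 0,"y": 0,"z": 0,"ax": 0,"ay": 0,"az": 2.36},
    {"gripper": 1,"x": 2.1,"y": 2.36,"z": 1.5,"ax": 0,"ay": 0,"az": 0},
    {"gripper": 1,"x": 2.1,"y": 2.36,"z": 1.5,"ax": 0,"ay": 0,"az": 0},
    {"gripper": 1,"x": 2.1,"y": 2.36,"z": 1.5,"ax": 0,"ay": 0,"az": 0},
    {"gripper": 1,"x": 2.1,"y": 2.36,"z": 1.5,"ax": 0,"ay": 0,"az": 0},
  ],
)

```text
clock: 2.77
position: [451.0, -39.9, 179.2]
ee_rot: [0.989, -0.146, 0.0, -0.0]
contact_force: [0.6, 1.6, 0.4]
gripper_width: -0.1
grasp_force: 0.0
```

send_rows(
  targets=[
    {"gripper": 1,"x": 2.1,"y": 2.36,"z": 1.5,"ax": 0,"ay": 0,"az": 0},
    {"gripper": 1,"x": 0,"y": 0,"z": 3.0,"ax": 0,"ay": 0,"az": 0},
    {"gripper": 1,"x": 0,"y": 0,"z": 3.0,"ax": 0,"ay": 0,"az": 0},
    {"gripper": 1,"x": 0,"y": 0,"z": 0,"ax": 0,"ay": 0,"az": 0},
    {"gripper": 1,"x": 0,"y": 0,"z": 0,"ax": 0,"ay": 0,"az": 0},
  ],
)

```text
clock: 3.18
position: [462.9, -68.1, 103.9]
ee_rot: [0.989, -0.147, -0.002, 0.001]
contact_force: [1.7, 0.5, 0.9]
gripper_width: -0.2
grasp_force: 0.0
```

```bash
sed -i "s/^n=sys/print(loc(s['position']));n=sys/" look.py; python3 look.py w3
```

```text
3.1833 [462.85456908 -68.10190261 103.85926276] [[ 0.957 -0.291 -0.004]
 [-0.291 -0.957 -0.001]
 [-0.003  0.002 -1.   ]] [1.65657    0.54567783 0.92083434] -0.24447743395916585
[ -0.9 -94.3 103.9]
[[-2.9000e-01 -9.2000e-01 -2.7000e-01  5.3248e+02]
 [-9.6000e-01  2.8000e-01  8.0000e-02 -8.8580e+01]
 [ 0.0000e+00  2.8000e-01 -9.6000e-01  2.8262e+02]
 [ 0.0000e+00  0.0000e+00  0.0000e+00  1.0000e+00]]
gauge 0.9 [ 29. 164. 279.  93.] [493.  24.  33.]
gauge 0.87 [382. 126. 177.  84.] [ 446. -246.    9.]
wheel 0.75 [235. 198.  68.  47.] [470. -62.  75.]
wheel 0.73 [530. 144.  30.  32.] [ 445. -287.   39.]
jaw 0.93 [484. 139.  37.  44.] [ 451. -260.   31.]
jaw 0.73 [171. 183.  43.  57.] [489.  -1.  45.]
mark 0.83 [154. 246.  17.  24.] [450.  49.  27.]
mark 0.3 [ 30. 166. 278.  90.] [492.  22.  35.]
pointer_tip 0.75 [483. 138.  39.  47.] [ 451. -260.   31.]
pointer_tip 0.61 [172. 184.  43.  60.] [486.  -1.  46.]
```

View pics/w3.png

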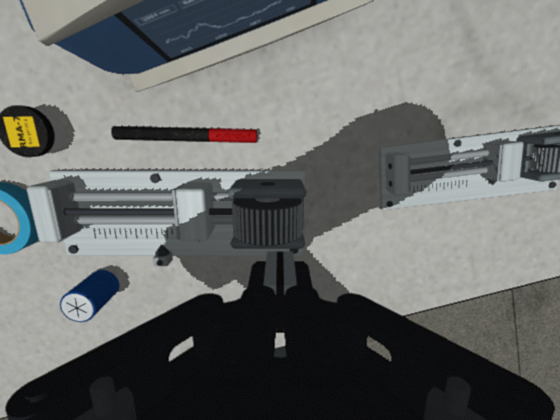

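The fingertip is at (280,250), over the wheel. Pointer and mark are at (~200,240) and (162,250). Now I'll descend to contact.

send_rows(
  targets=[
    {"gripper": 1,"x": 0,"y": 0,"z": 2.2,"ax": 0,"ay": 0,"az": 0},
    {"gripper": 1,"x": 0,"y": 0,"z": 0.4,"ax": 0,"ay": 0,"az": 0},
    {"gripper": 1,"x": 0,"y": 0,"z": 0.2,"ax": 0,"ay": 0,"az": 0},
    {"gripper": 1,"x": 0,"y": 0,"z": 0,"ax": 0,"ay": 0,"az": 0},
    {"gripper": 1,"x": 0,"y": 0,"z": 0,"ax": 0,"ay": 0,"az": 0},
  ],
)

```text
clock: 3.9
position: [464.1, -68.2, 77.3]
ee_rot: [0.989, -0.147, 0.001, -0.0]
contact_force: [0.2, -0.2, 0.5]
gripper_width: -0.1
grasp_force: 0.0
```

send_rows(
  targets=[
    {"gripper": 1,"x": 0,"y": 0,"z": 0.1,"ax": 0,"ay": 0,"az": 0},
    {"gripper": 1,"x": 0,"y": 0,"z": 0,"ax": 0,"ay": 0,"az": 0},
    {"gripper": 1,"x": 0,"y": 0,"z": 0,"ax": 0,"ay": 0,"az": 0},
  ],
)

```text
clock: 4.15
position: [463.8, -68.2, 76.0]
ee_rot: [0.989, -0.147, 0.0, -0.0]
contact_force: [0.0, -0.5, 0.6]
gripper_width: -0.3
grasp_force: 0.0
```

send_rows(
  targets=[
    {"gripper": 1,"x": 0,"y": 0,"z": 0.15,"ax": 0,"ay": 0,"az": 0},
    {"gripper": 1,"x": 0,"y": 0,"z": 0,"ax": 0,"ay": 0,"az": 0},
    {"gripper": 1,"x": 0,"y": 0,"z": 0,"ax": 0,"ay": 0,"az": 0},
  ],
)

```text
clock: 4.4
position: [463.5, -68.2, 74.1]
ee_rot: [0.989, -0.147, -0.0, 0.0]
contact_force: [-1.2, -0.9, 0.3]
gripper_width: -0.0
grasp_force: 0.0
```

send_rows(
  targets=[
    {"gripper": 1,"x": 0,"y": 0,"z": 0.05,"ax": 0,"ay": 0,"az": 0},
    {"gripper": 1,"x": 0,"y": 0,"z": 0,"ax": 0,"ay": 0,"az": 0},
    {"gripper": 1,"x": 0,"y": 0,"z": 0,"ax": 0,"ay": 0,"az": 0},
  ],
)

```text
clock: 4.65
position: [463.5, -68.2, 73.6]
ee_rot: [0.989, -0.147, -0.0, 0.0]
contact_force: [-0.6, -0.6, 0.4]
gripper_width: -0.4
grasp_force: 0.0
```

send_rows(
  targets=[
    {"gripper": 1,"x": 0,"y": 0,"z": 0.05,"ax": 0,"ay": 0,"az": 0},
    {"gripper": 1,"x": 0,"y": 0,"z": 0,"ax": 0,"ay": 0,"az": 0},
    {"gripper": 1,"x": 0,"y": 0,"z": 0,"ax": 0,"ay": 0,"az": 0},
  ],
)

```text
clock: 4.9
position: [463.5, -68.2, 73.1]
ee_rot: [0.989, -0.147, -0.0, 0.0]
contact_force: [0.0, 1.0, 0.5]
gripper_width: 0.0
grasp_force: 0.0
```

send_rows(
  targets=[
    {"gripper": 1,"x": 0,"y": 0,"z": 0.05,"ax": 0,"ay": 0,"az": 0},
    {"gripper": 1,"x": 0,"y": 0,"z": 0,"ax": 0,"ay": 0,"az": 0},
    {"gripper": 1,"x": 0,"y": 0,"z": 0,"ax": 0,"ay": 0,"az": 0},
  ],
)

```text
clock: 5.15
position: [463.5, -68.2, 72.6]
ee_rot: [0.989, -0.147, -0.0, 0.0]
contact_force: [-0.2, -1.0, 0.2]
gripper_width: -0.1
grasp_force: 0.0
```

send_rows(
  targets=[
    {"gripper": 1,"x": 0,"y": 0,"z": 0.05,"ax": 0,"ay": 0,"az": 0},
    {"gripper": 1,"x": 0,"y": 0,"z": 0,"ax": 0,"ay": 0,"az": 0},
    {"gripper": 1,"x": 0,"y": 0,"z": 0,"ax": 0,"ay": 0,"az": 0},
  ],
)

```text
clock: 5.4
position: [463.5, -68.2, 72.1]
ee_rot: [0.989, -0.147, -0.0, 0.0]
contact_force: [-0.4, 0.4, -0.9]
gripper_width: -0.2
grasp_force: 0.0
```

send_rows(
  targets=[
    {"gripper": 1,"x": 0,"y": 0,"z": 0.05,"ax": 0,"ay": 0,"az": 0},
    {"gripper": 1,"x": 0,"y": 0,"z": 0,"ax": 0,"ay": 0,"az": 0},
    {"gripper": 1,"x": 0,"y": 0,"z": 0,"ax": 0,"ay": 0,"az": 0},
  ],
)

```text
clock: 5.65
position: [463.5, -68.2, 71.6]
ee_rot: [0.989, -0.147, -0.0, 0.0]
contact_force: [-0.3, 0.1, -0.2]
gripper_width: 0.1
grasp_force: 0.0
```

send_rows(
  targets=[
    {"gripper": 1,"x": 0,"y": 0,"z": 0.05,"ax": 0,"ay": 0,"az": 0},
    {"gripper": 1,"x": 0,"y": 0,"z": 0,"ax": 0,"ay": 0,"az": 0},
    {"gripper": 1,"x": 0,"y": 0,"z": 0,"ax": 0,"ay": 0,"az": 0},
  ],
)

```text
clock: 5.9
position: [463.5, -68.2, 71.1]
ee_rot: [0.989, -0.147, -0.0, 0.0]
contact_force: [-0.4, 0.4, 0.6]
gripper_width: 0.4
grasp_force: 0.0
```

send_rows(
  targets=[
    {"gripper": 1,"x": 0,"y": 0,"z": -0.6,"ax": 0,"ay": 0,"az": 0},
    {"gripper": 1,"x": 0,"y": -1.0,"z": 0,"ax": 0,"ay": 0,"az": 0},
    {"gripper": 1,"x": 0,"y": 0,"z": 0.25,"ax": 0,"ay": 0,"az": 0},
    {"gripper": 1,"x": 0,"y": 0,"z": 0,"ax": 0,"ay": 0,"az": 0},
    {"gripper": 1,"x": 0,"y": 0,"z": 0,"ax": 0,"ay": 0,"az": 0},
  ],
)

```text
clock: 6.32
position: [466.3, -58.4, 74.4]
ee_rot: [0.989, -0.147, -0.0, 0.0]
contact_force: [-0.4, -0.7, 0.2]
gripper_width: -0.3
grasp_force: 0.0
```

send_rows(
  targets=[
    {"gripper": 1,"x": 0,"y": 0,"z": 0.05,"ax": 0,"ay": 0,"az": 0},
    {"gripper": 1,"x": 0,"y": 0,"z": 0,"ax": 0,"ay": 0,"az": 0},
    {"gripper": 1,"x": 0,"y": 0,"z": 0,"ax": 0,"ay": 0,"az": 0},
  ],
)

```text
clock: 6.57
position: [466.3, -58.7, 74.0]
ee_rot: [0.989, -0.147, -0.0, 0.0]
contact_force: [0.7, 0.1, 0.1]
gripper_width: 0.2
grasp_force: 0.0
```

send_rows(
  targets=[
    {"gripper": 1,"x": 0,"y": 0,"z": 0.05,"ax": 0,"ay": 0,"az": 0},
    {"gripper": 1,"x": 0,"y": 0,"z": 0,"ax": 0,"ay": 0,"az": 0},
    {"gripper": 1,"x": 0,"y": 0,"z": 0,"ax": 0,"ay": 0,"az": 0},
  ],
)

```text
clock: 6.82
position: [466.4, -58.7, 73.6]
ee_rot: [0.989, -0.147, -0.0, 0.0]
contact_force: [-0.2, -0.3, 0.1]
gripper_width: -0.4
grasp_force: 0.0
```

send_rows(
  targets=[
    {"gripper": 1,"x": 0,"y": 0,"z": 0.05,"ax": 0,"ay": 0,"az": 0},
    {"gripper": 1,"x": 0,"y": 0,"z": 0,"ax": 0,"ay": 0,"az": 0},
    {"gripper": 1,"x": 0,"y": 0,"z": 0,"ax": 0,"ay": 0,"az": 0},
  ],
)

```text
clock: 7.07
position: [466.4, -58.7, 73.1]
ee_rot: [0.989, -0.147, -0.0, 0.0]
contact_force: [0.0, 0.0, -0.3]
gripper_width: 0.3
grasp_force: 0.0
```

send_rows(
  targets=[
    {"gripper": 1,"x": 0,"y": 0,"z": 0.05,"ax": 0,"ay": 0,"az": 0},
    {"gripper": 1,"x": 0,"y": 0,"z": 0,"ax": 0,"ay": 0,"az": 0},
    {"gripper": 1,"x": 0,"y": 0,"z": 0,"ax": 0,"ay": 0,"az": 0},
  ],
)

```text
clock: 7.32
position: [466.4, -58.7, 72.5]
ee_rot: [0.989, -0.147, -0.0, 0.0]
contact_force: [0.2, -0.3, 0.6]
gripper_width: 0.2
grasp_force: 0.0
```

send_rows(
  targets=[
    {"gripper": 1,"x": 0,"y": 0,"z": 0.05,"ax": 0,"ay": 0,"az": 0},
    {"gripper": 1,"x": 0,"y": 0,"z": 0,"ax": 0,"ay": 0,"az": 0},
    {"gripper": 1,"x": 0,"y": 0,"z": 0,"ax": 0,"ay": 0,"az": 0},
  ],
)

```text
clock: 7.57
position: [466.4, -58.6, 72.1]
ee_rot: [0.989, -0.147, -0.0, 0.0]
contact_force: [-0.6, -0.2, -1.3]
gripper_width: -0.2
grasp_force: 0.0
```

send_rows(
  targets=[
    {"gripper": 1,"x": 0,"y": 0,"z": 0.05,"ax": 0,"ay": 0,"az": 0},
    {"gripper": 1,"x": 0,"y": 0,"z": 0,"ax": 0,"ay": 0,"az": 0},
    {"gripper": 1,"x": 0,"y": 0,"z": 0,"ax": 0,"ay": 0,"az": 0},
  ],
)

```text
clock: 7.82
position: [466.4, -58.6, 71.6]
ee_rot: [0.989, -0.147, -0.0, 0.0]
contact_force: [-0.5, 1.3, 0.1]
gripper_width: 0.1
grasp_force: 0.0
```

```bash
python3 look.py w4 | tail -9
python3 - <<'E'
import cv2
a=cv2.imread('pics/w4.png')[150:330,60:340]
cv2.imwrite('pics/w4c.png',cv2.resize(a,None,fx=2.8,fy=2.8,interpolation=cv2.INTER_CUBIC))
E
```

```text
[ 0.0000e+00  2.8000e-01 -9.6000e-01  2.5056e+02]
 [ 0.0000e+00  0.0000e+00  0.0000e+00  1.0000e+00]]
gauge 0.82 [406. 133. 154.  86.] [ 456. -217.   25.]
gauge 0.79 [  6. 171. 318.  99.] [495.  25.  31.]
wheel 0.89 [239. 211.  80.  50.] [472. -60.  74.]
jaw 0.8 [522. 146.  36.  47.] [ 450. -257.   28.]
jaw 0.64 [171. 190.  46.  66.] [490.  -1.  45.]
pointer_tip 0.79 [170. 190.  48.  71.] [488.   0.  46.]
pointer_tip 0.56 [523. 141.  37.  54.] [ 451. -257.   29.]
```

View pics/w4c.png

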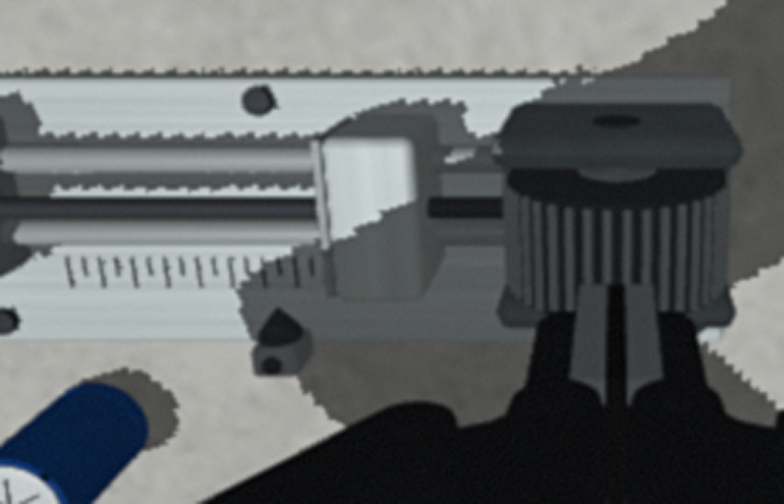

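The crop shows the fingertips at crop (615,285), over the wheel's front half, and the mark tip at (280,310). I'll check the wheel's profile and the finger's height in depth.

```bash
cat > prof.py <<'E'
from h import *
for n in ('w3','w4'):
    d=np.load(n+'d.npy');m=np.load(n+'m.npy',allow_pickle=True).item()
    T=np.array(m['cam_to_world'])
    v,u=np.mgrid[180:330,200:360]; D=d[v,u]
    P=np.stack([(u-m['cx'])/m['fx']*D,(v-m['cy'])/m['fy']*D,D],-1)@T[:3,:3].T+T[:3,3]
    L=np.stack([(P-O)@X,(P-O)@Y,P[...,2]],-1)
    print(n)
    for vv in (215,225,235,240,245,250,255,260,265): print(vv,[tuple(L[vv-180,c-200].round().astype(int)) for c in (255,262,269,274,280,286,291,300,307)])
    w=(abs(L[...,0]-5)<8)&(L[...,2]>60)&(L[...,2]<77)&(abs(L[...,1]+84)<25)
    A=np.c_[2*L[w][:,1],2*L[w][:,2],np.ones(w.sum())]; r=np.linalg.lstsq(A,(L[w][:,1:]**2).sum(1),rcond=None)[0]
    print('circle y,z,r',r[:2],np.sqrt(r[2]+r[0]**2+r[1]**2),w.sum())
s=arm.read_state();print(proj(m,s['position']),loc(s['position']))
E
python3 prof.py
```

```text
w3
215 [(np.int64(9), np.int64(-76), np.int64(73)), (np.int64(10), np.int64(-81), np.int64(75)), (np.int64(10), np.int64(-86), np.int64(75)), (np.int64(9), np.int64(-90), np.int64(74)), (np.int64(9), np.int64(-94), np.int64(73)), (np.int64(9), np.int64(-99), np.int64(71)), (np.int64(8), np.int64(-103), np.int64(69)), (np.int64(5), np.int64(-110), np.int64(59)), (np.int64(-12), np.int64(-121), np.int64(1))]
225 [(np.int64(1), np.int64(-76), np.int64(73)), (np.int64(2), np.int64(-81), np.int64(76)), (np.int64(2), np.int64(-86), np.int64(75)), (np.int64(2), np.int64(-90), np.int64(76)), (np.int64(2), np.int64(-94), np.int64(74)), (np.int64(1), np.int64(-99), np.int64(72)), (np.int64(0), np.int64(-103), np.int64(68)), (np.int64(-3), np.int64(-110), np.int64(59)), (np.int64(-23), np.int64(-122), np.int64(0))]
235 [(np.int64(-7), np.int64(-76), np.int64(73)), (np.int64(-6), np.int64(-81), np.int64(76)), (np.int64(-5), np.int64(-86), np.int64(76)), (np.int64(-6), np.int64(-90), np.int64(75)), (np.int64(-7), np.int64(-94), np.int64(72)), (np.int64(-7), np.int64(-99), np.int64(72)), (np.int64
[... 5856 characters left out ...]
np.int64(12), np.int64(-89), np.int64(122)), (np.int64(-12), np.int64(-97), np.int64(71)), (np.int64(-13), np.int64(-102), np.int64(68))]
265 [(np.int64(8), np.int64(-72), np.int64(120)), (np.int64(8), np.int64(-75), np.int64(119)), (np.int64(11), np.int64(-79), np.int64(126)), (np.int64(12), np.int64(-81), np.int64(128)), (np.int64(12), np.int64(-84), np.int64(127)), (np.int64(12), np.int64(-87), np.int64(127)), (np.int64(12), np.int64(-89), np.int64(127)), (np.int64(8), np.int64(-94), np.int64(119)), (np.int64(8), np.int64(-97), np.int64(120))]
circle y,z,r [-83.99231059  46.79111563] 27.969848360682708 1734
(np.float64(279.8701316163637), np.float64(243.5090130510642)) [ -0.2 -84.2  71.6]
```

```bash
python3 - <<'E'
from h import *
s=arm.read_state();tp=s['position']
for cam in ('side','top'):
    p,d,m=shot(cam,cam+'1.png')
    for z in range(60,200,8):
        u,v=proj(m,[tp[0],tp[1],z]);ui,vi=int(round(u)),int(round(v));print(cam,z,(ui,vi),loc(pt(m,d[vi,ui],ui,vi)),p[vi,ui])
    if cam=='side':
        a=p[150:290,210:350,::-1]; cv2.imwrite('pics/side1c.png',cv2.resize(a,None,fx=4.2,fy=4.2,interpolation=2))
E
```

```text
side 60 (284, 241) [  1.6 -95.3  71.8] [102 104 106]
side 68 (284, 238) [  0.2 -87.3  72.3] [90 90 93]
side 76 (284, 236) [ -0.3 -84.5  75. ] [106 108 109]
side 84 (284, 232) [ -9.5 -33.5  38.6] [137 140 140]
side 92 (284, 229) [-10.  -30.3  44.3] [133 136 136]
side 100 (284, 226) [  0.7 -90.3 106.2] [120 123 126]
side 108 (284, 223) [  1.9 -97.1 119.8] [35 37 40]
side 116 (284, 220) [  2.  -97.9 127.8] [37 39 42]
side 124 (284, 217) [  2.2 -98.9 136. ] [42 42 45]
side 132 (284, 214) [   6.5 -122.9  163.3] [37 35 39]
side 140 (284, 210) [  10.3 -144.   189.9] [32 36 37]
side 148 (284, 207) [  10.5 -145.2  197.3] [42 40 45]
side 156 (284, 203) [   9.5 -139.9  201.4] [48 49 54]
side 164 (284, 200) [  2.3 -99.3 175.9] [32 34 38]
side 172 (284, 197) [   5.3 -116.2  195.7] [38 40 41]
side 180 (284, 193) [   7.1 -126.4  212. ] [32 33 38]
side 188 (284, 189) [   6.8 -124.9  219.1] [39 38 42]
side 196 (284, 186) [   6.4 -122.3  223.4] [38 41 44]
top 60 (329, 221) [-53.6 -68.7 417.1] [111 114 109]
top 68 (330, 221) [-53.  -70.3 416.3] [109 111 106]
top 76 (330, 220) [-51.7 -69.7 417.8] [117 120 114]
top 84 (330, 220) [-51.7 -69.7 417.8] [117 120 114]
top 92 (331, 219) [-50.1 -70.7 421.3] [121 124 118]
top 100 (331, 219) [-50.1 -70.7 421.3] [121 124 118]
top 108 (331, 218) [-49.4 -69.9 426.9] [129 131 125]
top 116 (332, 218) [-48.2 -71.7 422.6] [127 129 123]
top 124 (332, 217) [-47.  -71.1 424.6] [133 135 128]
top 132 (332, 217) [-47.  -71.1 424.6] [133 135 128]
top 140 (333, 216) [-44.9 -72.2 424.7] [135 138 132]
top 148 (333, 216) [-44.9 -72.2 424.7] [135 138 132]
top 156 (333, 215) [-44.  -71.5 428.5] [139 142 136]
top 164 (334, 215) [-43.9 -72.9 431.1] [139 141 135]
top 172 (334, 214) [-42.2 -72.5 430.6] [142 145 138]
top 180 (334, 214) [-42.2 -72.5 430.6] [142 145 138]
top 188 (335, 213) [-40.6 -73.4 433. ] [116 119 113]
top 196 (335, 213) [-40.6 -73.4 433. ] [116 119 113]
```

View pics/side1c.png

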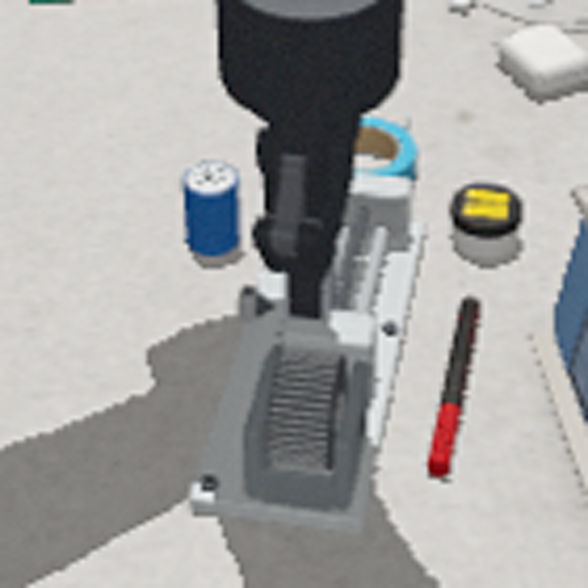

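The side crop shows the fingertip at crop (305,315), clearly above the wheel: z≈104 while the reported TCP is 71.6. So the real tip ends about 30 mm above the stated TCP, and I need to go down further.

send_rows(
  targets=[
    {"gripper": 1,"x": 0,"y": 0.4,"z": 1.1,"ax": 0,"ay": 0,"az": 0},
    {"gripper": 1,"x": 0,"y": 0,"z": 1.1,"ax": 0,"ay": 0,"az": 0},
    {"gripper": 1,"x": 0,"y": 0,"z": 0,"ax": 0,"ay": 0,"az": 0},
    {"gripper": 1,"x": 0,"y": 0,"z": 0.1,"ax": 0,"ay": 0,"az": 0},
    {"gripper": 1,"x": 0,"y": 0,"z": 0,"ax": 0,"ay": 0,"az": 0},
  ],
)

```text
clock: 8.63
position: [465.6, -62.4, 48.9]
ee_rot: [0.989, -0.147, 0.0, 0.0]
contact_force: [1.2, -0.7, -0.3]
gripper_width: -0.1
grasp_force: 0.0
```

```bash
cat > tip.py <<'E'
from h import *
s=arm.read_state();tp=s['position'];print(s['clock'],loc(tp),s['contact_force'])
p,d,m=shot('side')
for v in range(222,248):
    u=284; q=loc(pt(m,d[v,u],u,v)); print(v,q,end='; ')
E
python3 tip.py
```

```text
8.6333 [  0.1 -88.   48.9] [ 1.16416542 -0.74640127 -0.25546363]
222 [  11.  -148.2  167. ]; 223 [  10.  -142.3  159.6]; 224 [   8.8 -135.8  151.6]; 225 [   7.5 -128.4  142.6]; 226 [   6.1 -120.4  133.1]; 227 [   2.6 -101.2  113.5]; 228 [   2.8 -102.2  111.9]; 229 [   2.7 -101.8  109.1]; 230 [   2.8 -102.1  106.7]; 231 [   3.2 -104.1  106.1]; 232 [   2.9 -102.4  102. ]; 233 [   3.1 -103.6  100.5]; 234 [   3.1 -103.9   98.3]; 235 [   2.7 -101.5   93.5]; 236 [  1.6 -95.3  85. ]; 237 [  0.2 -87.6  75.2]; 238 [  0.3 -87.8  72.8]; 239 [  0.8 -90.9  73. ]; 240 [  1.4 -94.   73.3]; 241 [  1.8 -96.7  73.2]; 242 [  2.  -97.7  71.5]; 243 [  2.3 -99.5  70.5]; 244 [   2.8 -101.9   70.2]; 245 [   3.  -103.    68.6]; 246 [   3.2 -104.2   67.1]; 247 [   3.2 -104.4   64.6];
```

send_rows(
  targets=[
    {"gripper": 1,"x": 0,"y": 0,"z": 0.4,"ax": 0,"ay": 0,"az": 0},
    {"gripper": 1,"x": 0,"y": 0,"z": 0.1,"ax": 0,"ay": 0,"az": 0},
    {"gripper": 1,"x": 0,"y": 0,"z": 0,"ax": 0,"ay": 0,"az": 0},
  ],
)

```text
clock: 8.93
position: [465.1, -62.5, 43.5]
ee_rot: [0.989, -0.147, -0.0, 0.0]
contact_force: [0.8, -0.4, 0.5]
gripper_width: -0.1
grasp_force: 0.0
```

send_rows(
  targets=[
    {"gripper": 1,"x": 0,"y": 0,"z": 0.1,"ax": 0,"ay": 0,"az": 0},
    {"gripper": 1,"x": 0,"y": 0,"z": 0,"ax": 0,"ay": 0,"az": 0},
  ],
)

```text
clock: 9.1
position: [465.2, -62.5, 42.5]
ee_rot: [0.989, -0.147, -0.0, 0.0]
contact_force: [0.2, 0.6, -0.4]
gripper_width: 0.1
grasp_force: 0.0
```

send_rows(
  targets=[
    {"gripper": 1,"x": 0,"y": 0,"z": 0.1,"ax": 0,"ay": 0,"az": 0},
    {"gripper": 1,"x": 0,"y": 0,"z": 0,"ax": 0,"ay": 0,"az": 0},
  ],
)

```text
clock: 9.27
position: [465.2, -62.5, 41.5]
ee_rot: [0.989, -0.147, -0.0, 0.0]
contact_force: [0.2, -1.1, 0.4]
gripper_width: 0.2
grasp_force: 0.0
```

send_rows(
  targets=[
    {"gripper": 1,"x": 0,"y": 0,"z": 0.08,"ax": 0,"ay": 0,"az": 0},
    {"gripper": 1,"x": 0,"y": 0,"z": 0,"ax": 0,"ay": 0,"az": 0},
  ],
)

```text
clock: 9.43
position: [465.2, -62.5, 40.7]
ee_rot: [0.989, -0.147, -0.0, 0.0]
contact_force: [0.5, -0.4, 0.0]
gripper_width: 0.2
grasp_force: 0.0
```

send_rows(
  targets=[
    {"gripper": 1,"x": 0,"y": 0,"z": 0.08,"ax": 0,"ay": 0,"az": 0},
    {"gripper": 1,"x": 0,"y": 0,"z": 0,"ax": 0,"ay": 0,"az": 0},
  ],
)

```text
clock: 9.6
position: [465.2, -62.5, 39.9]
ee_rot: [0.989, -0.147, -0.0, 0.0]
contact_force: [-0.8, 0.3, 0.6]
gripper_width: 0.2
grasp_force: 0.0
```

```bash
python3 tip.py
```

```text
9.6 [ -0.3 -88.2  39.9] [-0.76182581  0.31110302  0.55949344]
222 [  11.  -148.3  167.1]; 223 [  10.8 -146.9  163.6]; 224 [  10.7 -146.3  160.8]; 225 [  11.  -148.1  160.1]; 226 [  10.6 -145.9  155.9]; 227 [   9.7 -141.1  149.3]; 228 [   8.5 -134.   140.5]; 229 [   7.5 -128.5  133.2]; 230 [   2.7 -101.8  106.5]; 231 [   3.  -103.5  105.6]; 232 [   2.5 -100.2  100. ]; 233 [   3.  -103.2  100.2]; 234 [   2.8 -102.    96.5]; 235 [   3.1 -103.7   95.6]; 236 [   2.9 -102.4   91.8]; 237 [   2.9 -102.5   89.3]; 238 [   3.  -103.    87.1]; 239 [   2.6 -101.1   82.7]; 240 [ 104.2 -669.5  623.5]; 241 [  1.8 -96.2  72.7]; 242 [  1.6 -95.5  69.4]; 243 [   2.5 -100.2   71.2]; 244 [   2.4 -100.    68.4]; 245 [   2.9 -102.6   68.3]; 246 [   3.6 -106.2   69.1]; 247 [   3.4 -105.3   65.5];
```

send_rows(
  targets=[
    {"gripper": 1,"x": 0,"y": 0,"z": 0.06,"ax": 0,"ay": 0,"az": 0},
    {"gripper": 1,"x": 0,"y": 0,"z": 0,"ax": 0,"ay": 0,"az": 0},
  ],
)

```text
clock: 9.82
position: [465.2, -62.5, 39.3]
ee_rot: [0.989, -0.147, -0.0, 0.0]
contact_force: [-0.4, -0.1, -0.2]
gripper_width: 0.2
grasp_force: 0.0
```

send_rows(
  targets=[
    {"gripper": 1,"x": 0,"y": 0,"z": 0.06,"ax": 0,"ay": 0,"az": 0},
    {"gripper": 1,"x": 0,"y": 0,"z": 0,"ax": 0,"ay": 0,"az": 0},
  ],
)

```text
clock: 9.98
position: [465.2, -62.5, 38.7]
ee_rot: [0.989, -0.147, -0.0, 0.0]
contact_force: [-0.5, -0.8, -0.0]
gripper_width: -0.1
grasp_force: 0.0
```

send_rows(
  targets=[
    {"gripper": 1,"x": 0,"y": 0,"z": 0.06,"ax": 0,"ay": 0,"az": 0},
    {"gripper": 1,"x": 0,"y": 0,"z": 0,"ax": 0,"ay": 0,"az": 0},
  ],
)

```text
clock: 10.15
position: [465.3, -62.5, 38.2]
ee_rot: [0.989, -0.147, 0.0, 0.0]
contact_force: [1.3, -0.5, -0.1]
gripper_width: -0.3
grasp_force: 0.0
```

send_rows(
  targets=[
    {"gripper": 1,"x": 0,"y": 0,"z": 0.06,"ax": 0,"ay": 0,"az": 0},
    {"gripper": 1,"x": 0,"y": 0,"z": 0,"ax": 0,"ay": 0,"az": 0},
  ],
)

```text
clock: 10.32
position: [465.4, -62.5, 38.1]
ee_rot: [0.989, -0.147, 0.0, 0.0]
contact_force: [-1.2, -0.3, 4.0]
gripper_width: -0.1
grasp_force: 2.1
```

send_rows(
  targets=[
    {"gripper": 1,"x": 0,"y": 0,"z": 0.06,"ax": 0,"ay": 0,"az": 0},
    {"gripper": 1,"x": 0,"y": 0,"z": 0,"ax": 0,"ay": 0,"az": 0},
  ],
)

```text
clock: 10.48
position: [465.5, -62.5, 38.0]
ee_rot: [0.989, -0.147, 0.0, 0.0]
contact_force: [-2.8, 1.4, 8.6]
gripper_width: -0.2
grasp_force: 4.3
```

send_rows(
  targets=[
    {"gripper": 1,"x": 0,"y": 0,"z": 0.06,"ax": 0,"ay": 0,"az": 0},
    {"gripper": 1,"x": 0,"y": 0,"z": 0,"ax": 0,"ay": 0,"az": 0},
  ],
)

```text
clock: 10.65
position: [465.5, -62.5, 38.0]
ee_rot: [0.989, -0.147, 0.0, 0.0]
contact_force: [-4.3, 1.8, 12.1]
gripper_width: 0.1
grasp_force: 6.3
```

Contact found at reported z≈38.1, with a stiffness of about 7 N/mm. First stroke.

send_rows(
  targets=[
    {"gripper": 1,"x": 0,"y": -0.4,"z": 0,"ax": 0,"ay": 0,"az": 0},
    {"gripper": 1,"x": 0,"y": -0.4,"z": 0,"ax": 0,"ay": 0,"az": 0},
    {"gripper": 1,"x": 0,"y": -0.4,"z": 0,"ax": 0,"ay": 0,"az": 0},
    {"gripper": 1,"x": 0,"y": -0.4,"z": 0,"ax": 0,"ay": 0,"az": 0},
    {"gripper": 1,"x": 0,"y": 0,"z": 0,"ax": 0,"ay": 0,"az": 0},
  ],
)

```text
clock: 11.07
position: [470.3, -46.8, 37.1]
ee_rot: [0.989, -0.147, 0.0, -0.0]
contact_force: [-1.5, 1.7, 7.2]
gripper_width: -0.2
grasp_force: 3.6
```

```bash
cat > jaw.py <<'E'
from h import *
import sys
s=arm.read_state();print(s['clock'],loc(s['position']))
p,d,m=shot('wrist',sys.argv[1]+'.png' if len(sys.argv)>1 else None)
T=np.array(m['cam_to_world']);v,u=np.mgrid[0:420,0:560]
P=np.stack([(u-m['cx'])/m['fx']*d,(v-m['cy'])/m['fy']*d,d],-1)@T[:3,:3].T+T[:3,3]
L=np.stack([(P-O)@X,(P-O)@Y,P[...,2]],-1)
k=(abs(L[...,2]-45)<4)&(abs(L[...,0])<20)&(L[...,1]>-55)&(L[...,1]<75)
y=L[k][:,1]; print('jaw top y',np.percentile(y,[3,50,97]),k.sum())
# small parts above the base in the pointer/mark strip
for nm,x0,x1 in (('pointer',-34,-26),('marktip',-41,-36)):
    k=(L[...,2]>13.5)&(L[...,2]<26)&(L[...,0]>x0)&(L[...,0]<x1)&(abs(L[...,1])<70)
    y=L[k][:,1]
    if len(y):print(nm,len(y),np.percentile(y,[5,50,95]).round(1))
E
python3 jaw.py
```

```text
11.0667 [  0.1 -71.7  37.1]
jaw top y [-25.01901397 -12.95741376   0.4300423 ] 2610
marktip 70 [14.9 17.7 21. ]
```

The jaw moved about 7 mm, as predicted. Repeating with longer strokes.

send_rows(
  targets=[
    {"gripper": 1,"x": 0,"y": 0,"z": -1.0,"ax": 0,"ay": 0,"az": 0},
    {"gripper": 1,"x": 0,"y": 0,"z": 0,"ax": 0,"ay": 0,"az": 0},
    {"gripper": 1,"x": 0,"y": 2.4,"z": 0,"ax": 0,"ay": 0,"az": 0},
    {"gripper": 1,"x": 0,"y": 0,"z": 0.8,"ax": 0,"ay": 0,"az": 0},
    {"gripper": 1,"x": 0,"y": 0,"z": 0.2,"ax": 0,"ay": 0,"az": 0},
  ],
)

```text
clock: 11.53
position: [462.6, -71.2, 36.5]
ee_rot: [0.989, -0.147, -0.0, 0.001]
contact_force: [-5.2, -2.5, 20.3]
gripper_width: -0.4
grasp_force: 10.4
```

send_rows(
  targets=[
    {"gripper": 1,"x": 0,"y": 0,"z": 0,"ax": 0,"ay": 0,"az": 0},
    {"gripper": 1,"x": 0,"y": -0.6,"z": 0,"ax": 0,"ay": 0,"az": 0},
    {"gripper": 1,"x": 0,"y": -0.6,"z": 0,"ax": 0,"ay": 0,"az": 0},
    {"gripper": 1,"x": 0,"y": -0.6,"z": 0,"ax": 0,"ay": 0,"az": 0},
    {"gripper": 1,"x": 0,"y": -0.6,"z": 0,"ax": 0,"ay": 0,"az": 0},
  ],
)

```text
clock: 11.95
position: [470.0, -47.1, 37.3]
ee_rot: [0.989, -0.147, 0.0, 0.0]
contact_force: [-0.3, -0.5, 4.0]
gripper_width: -0.1
grasp_force: 2.0
```

```bash
python3 jaw.py
```

```text
11.95 [ -0.2 -72.1  37.3]
jaw top y [-14.18571352  -2.34456797  11.22016204] 2606
marktip 66 [15.  17.5 21.3]
```

send_rows(
  targets=[
    {"gripper": 1,"x": 0,"y": 0,"z": -1.0,"ax": 0,"ay": 0,"az": 0},
    {"gripper": 1,"x": 0,"y": 0,"z": 0,"ax": 0,"ay": 0,"az": 0},
    {"gripper": 1,"x": 0,"y": 2.4,"z": 0,"ax": 0,"ay": 0,"az": 0},
    {"gripper": 1,"x": 0,"y": 0,"z": 0.7,"ax": 0,"ay": 0,"az": 0},
    {"gripper": 1,"x": 0,"y": 0,"z": 0.2,"ax": 0,"ay": 0,"az": 0},
  ],
)

```text
clock: 12.42
position: [462.2, -70.9, 36.7]
ee_rot: [0.989, -0.148, -0.001, 0.001]
contact_force: [-4.9, -1.3, 18.0]
gripper_width: -0.0
grasp_force: 8.5
```

send_rows(
  targets=[
    {"gripper": 1,"x": 0,"y": 0,"z": 0.12,"ax": 0,"ay": 0,"az": 0},
    {"gripper": 1,"x": 0,"y": -0.6,"z": 0,"ax": 0,"ay": 0,"az": 0},
    {"gripper": 1,"x": 0,"y": -0.6,"z": 0,"ax": 0,"ay": 0,"az": 0},
    {"gripper": 1,"x": 0,"y": -0.6,"z": 0,"ax": 0,"ay": 0,"az": 0},
    {"gripper": 1,"x": 0,"y": -0.6,"z": 0,"ax": 0,"ay": 0,"az": 0},
  ],
)

```text
clock: 12.83
position: [469.6, -47.0, 37.3]
ee_rot: [0.989, -0.147, -0.0, 0.0]
contact_force: [-2.7, 0.7, 5.5]
gripper_width: 0.0
grasp_force: 2.9
```

send_rows(
  targets=[
    {"gripper": 1,"x": 0,"y": 0,"z": -1.0,"ax": 0,"ay": 0,"az": 0},
    {"gripper": 1,"x": 0,"y": 0,"z": -3.0,"ax": 0,"ay": 0,"az": 0},
    {"gripper": 1,"x": -3.0,"y": 0,"z": -2.5,"ax": 0,"ay": 0,"az": 0},
    {"gripper": 1,"x": -3.0,"y": -2.0,"z": -1.5,"ax": 0,"ay": 0,"az": 0},
    {"gripper": 1,"x": -3.0,"y": -2.0,"z": -1.5,"ax": 0,"ay": 0,"az": 0},
  ],
)

```text
clock: 13.25
position: [394.7, 17.7, 131.4]
ee_rot: [0.989, -0.149, -0.0, -0.0]
contact_force: [0.9, 1.6, -0.4]
gripper_width: -0.3
grasp_force: 0.0
```

send_rows(
  targets=[
    {"gripper": 1,"x": -2.5,"y": -2.5,"z": 0,"ax": 0,"ay": 0,"az": 0},
    {"gripper": 1,"x": 0,"y": 0,"z": 0,"ax": 0,"ay": 0,"az": 0},
    {"gripper": 1,"x": 0,"y": 0,"z": 0,"ax": 0,"ay": 0,"az": 0},
  ],
)

```text
clock: 13.5
position: [378.3, 50.2, 131.2]
ee_rot: [0.989, -0.145, 0.0, -0.0]
contact_force: [-0.6, -0.6, -0.4]
gripper_width: 0.0
grasp_force: 0.0
```

```bash
python3 jaw.py w6; python3 - <<'E'
from h import *
m=arm.camera_model('wrist')
a,b=[proj(m,O+x*X+y*Y+[0,0,18]) for x,y in((-33,10),(-36,18))];print(a,b)
u0,v0=int(a[0])-50,int(a[1])-30;print(u0,v0)
p=cv2.imread('pics/w6.png')[v0:v0+60,u0:u0+90]
cv2.imwrite('pics/w6c.png',cv2.resize(p,None,fx=8,fy=8,interpolation=cv2.INTER_CUBIC))
E
```

```text
13.5 [-116.2   -5.8  131.2]
jaw top y [-2.04419662 10.7065748  23.32979966] 1763
pointer 52 [ 8.7 12.  15.6]
marktip 31 [15.8 18.5 21.4]
(np.float64(262.1602575767637), np.float64(115.05790508754488)) (np.float64(253.62299478062988), np.float64(118.41959457156587))
212 85
```

View pics/w6c.png

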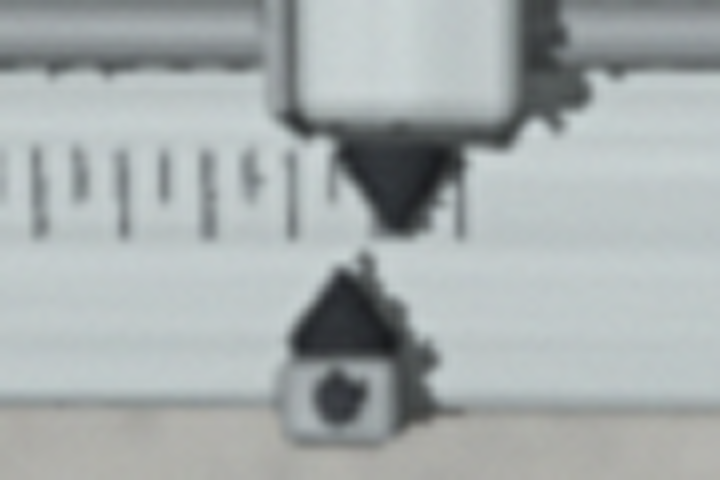

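The crop shows the pointer tip at crop (397,235) and the mark tip at (345,268), with some mm still to go.

```bash
python3 - <<'E'
from h import *
m=arm.camera_model('wrist');f=lambda x,y:loc(pt(m,0,(x+.5)/8-.5+212,(y+.5)/8-.5+85,18))
for q in((397,235),(345,268),(340,145),(460,148),(292,350),(400,350)):print(f(*q))
print(arm.read_state()['clock'],tool(O-89*Y+.0*X+[0,0,48]))
E
```

```text
[-32.   10.9  18. ]
[-35.7  17.   18. ]
[-22.2  17.3  18. ]
[-22.5   3.5  18. ]
[-44.9  23.4  18. ]
[-44.8  10.7  18. ]
13.55 [11.54  8.28  8.29]
```

send_rows(
  targets=[
    {"gripper": 1,"x": 2.88,"y": 2.1,"z": 1.0,"ax": 0,"ay": 0,"az": 0},
    {"gripper": 1,"x": 2.88,"y": 2.1,"z": 1.0,"ax": 0,"ay": 0,"az": 0},
    {"gripper": 1,"x": 2.88,"y": 2.1,"z": 1.0,"ax": 0,"ay": 0,"az": 0},
    {"gripper": 1,"x": 2.88,"y": 2.1,"z": 1.0,"ax": 0,"ay": 0,"az": 0},
    {"gripper": 1,"x": 0,"y": 0,"z": 3.0,"ax": 0,"ay": 0,"az": 0},
  ],
)

```text
clock: 13.97
position: [471.7, -70.0, 62.3]
ee_rot: [0.989, -0.15, 0.005, -0.0]
contact_force: [1.5, -0.6, -0.2]
gripper_width: -0.0
grasp_force: 0.0
```

send_rows(
  targets=[
    {"gripper": 1,"x": 0,"y": 0,"z": 1.3,"ax": 0,"ay": 0,"az": 0},
    {"gripper": 1,"x": 0,"y": 0,"z": 0.4,"ax": 0,"ay": 0,"az": 0},
    {"gripper": 1,"x": 0,"y": 0,"z": 0.3,"ax": 0,"ay": 0,"az": 0},
    {"gripper": 1,"x": 0,"y": 0,"z": 0,"ax": 0,"ay": 0,"az": 0},
    {"gripper": 1,"x": 0,"y": 0,"z": 0,"ax": 0,"ay": 0,"az": 0},
  ],
)

```text
clock: 14.38
position: [465.3, -65.4, 41.8]
ee_rot: [0.989, -0.147, 0.001, -0.0]
contact_force: [0.6, -0.8, -0.7]
gripper_width: -0.1
grasp_force: 0.0
```

```bash
python3 jaw.py
```

```text
14.3833 [  0.7 -91.   41.8]
jaw top y [-2.6796184   8.8855316  23.00179805] 2533
marktip 67 [14.8 17.5 20.3]
```

send_rows(
  targets=[
    {"gripper": 1,"x": 0,"y": 0,"z": 0.3,"ax": 0,"ay": 0,"az": 0},
    {"gripper": 1,"x": 0,"y": 0,"z": 0.1,"ax": 0,"ay": 0,"az": 0},
    {"gripper": 1,"x": 0,"y": 0,"z": 0.1,"ax": 0,"ay": 0,"az": 0},
    {"gripper": 1,"x": 0,"y": 0,"z": 0,"ax": 0,"ay": 0,"az": 0},
  ],
)

```text
clock: 14.77
position: [465.3, -65.1, 37.9]
ee_rot: [0.989, -0.146, 0.001, -0.0]
contact_force: [-3.6, 0.8, 9.4]
gripper_width: -0.2
grasp_force: 4.9
```

send_rows(
  targets=[
    {"gripper": 1,"x": 0,"y": -0.33,"z": 0,"ax": 0,"ay": 0,"az": 0},
    {"gripper": 1,"x": 0,"y": -0.33,"z": 0,"ax": 0,"ay": 0,"az": 0},
    {"gripper": 1,"x": 0,"y": -0.33,"z": 0,"ax": 0,"ay": 0,"az": 0},
    {"gripper": 1,"x": 0,"y": -0.33,"z": 0,"ax": 0,"ay": 0,"az": 0},
    {"gripper": 1,"x": 0,"y": 0,"z": 0,"ax": 0,"ay": 0,"az": 0},
  ],
)

```text
clock: 15.18
position: [469.2, -52.3, 37.9]
ee_rot: [0.989, -0.146, 0.001, -0.0]
contact_force: [-2.4, 1.5, 9.3]
gripper_width: 0.3
grasp_force: 4.7
```

```bash
python3 jaw.py
```

```text
15.1833 [  0.6 -77.3  37.9]
jaw top y [ 3.09935139 14.59692307 28.77003231] 2633
marktip 70 [14.8 17.6 21.2]
```

send_rows(
  targets=[
    {"gripper": 1,"x": 0,"y": 0,"z": -1.0,"ax": 0,"ay": 0,"az": 0},
    {"gripper": 1,"x": 0,"y": 0,"z": -3.0,"ax": 0,"ay": 0,"az": 0},
    {"gripper": 1,"x": -3.0,"y": -2.0,"z": -1.0,"ax": 0,"ay": 0,"az": 0},
    {"gripper": 1,"x": -3.0,"y": -2.0,"z": 0,"ax": 0,"ay": 0,"az": 0},
    {"gripper": 1,"x": -3.0,"y": -2.0,"z": 0,"ax": 0,"ay": 0,"az": 0},
  ],
)

```text
clock: 15.65
position: [399.7, 31.8, 87.2]
ee_rot: [0.989, -0.148, 0.001, -0.001]
contact_force: [-0.0, 1.5, -0.3]
gripper_width: -0.1
grasp_force: 0.0
```

send_rows(
  targets=[
    {"gripper": 1,"x": -1.2,"y": -3.0,"z": 0,"ax": 0,"ay": 0,"az": 0},
    {"gripper": 1,"x": 0,"y": 0,"z": 0,"ax": 0,"ay": 0,"az": 0},
    {"gripper": 1,"x": 0,"y": 0,"z": 0,"ax": 0,"ay": 0,"az": 0},
    {"gripper": 1,"x": 0,"y": 0,"z": 0,"ax": 0,"ay": 0,"az": 0},
  ],
)

```text
clock: 15.98
position: [397.0, 63.2, 86.4]
ee_rot: [0.989, -0.147, 0.0, -0.0]
contact_force: [0.5, 0.1, -0.0]
gripper_width: -0.2
grasp_force: 0.0
```

```bash
cat > cone.py <<'E'
from h import *
import sys
s=arm.read_state();print(s['clock'],loc(s['position']))
I=[];ds=[]
for i in range(4):
    p,d,m=shot('wrist'); I.append(p.astype(float)); ds.append(d)
p=np.mean(I,0); g=p.mean(2); cv2.imwrite('pics/'+sys.argv[1]+'.png',p[:,:,::-1])
# rectify plane z=18: rows local x, cols local y (0.2 mm)
xs=np.arange(-20,-55,-.2); ys=np.arange(40,-5,-.2)
C=np.array([[proj(m,O+x*X+y*Y+[0,0,18]) for y in ys] for x in xs],np.float32)
r=cv2.remap(g.astype(np.float32),C,None,cv2.INTER_CUBIC)
cv2.imwrite('pics/'+sys.argv[1]+'r.png',cv2.resize(r,None,fx=3.5,fy=3.5))
np.save('r.npy',r)
for x in np.arange(-21,-47,-1.):
    row=r[np.argmin(abs(xs-x))]; k=row<90
    print(x, ys[k].max().round(1) if k.any() else '-', ys[k].min().round(1) if k.any() else '-', k.sum(), round((ys[k].mean()),2) if k.any() else '')
E
python3 cone.py w8
```

```text
15.9833 [-102.1   12.2   86.4]
-21.0 28.6 27.4 7 28.0
-22.0 23.0 8.2 6 17.9
-23.0 23.6 10.2 68 16.9
-24.0 23.8 10.2 69 17.0
-25.0 23.8 9.8 71 16.8
-26.0 22.4 11.8 54 17.1
-27.0 21.6 13.0 44 17.3
-28.0 20.8 13.4 38 17.1
-29.0 19.8 13.8 31 16.8
-30.0 19.2 14.6 24 16.9
-31.0 18.6 14.6 21 16.6
-32.0 - - 0 
-33.0 - - 0 
-34.0 - - 0 
-35.0 - - 0 
-36.0 - - 0 
-37.0 18.6 15.2 18 16.9
-38.0 19.4 15.0 23 17.2
-39.0 20.2 14.4 30 17.3
-40.0 21.0 12.2 45 16.6
-41.0 21.8 12.0 50 16.9
-42.0 22.4 11.8 54 17.1
-43.0 23.2 11.2 61 17.2
-44.0 23.8 10.8 66 17.3
-45.0 24.0 8.8 77 16.4
-46.0 23.8 8.2 79 16.0[ WARN:0@1.033] global loadsave.cpp:1063 imwrite_ Unsupported depth image for selected encoder is fallbacked to CV_8U.
```

View pics/w8r.png

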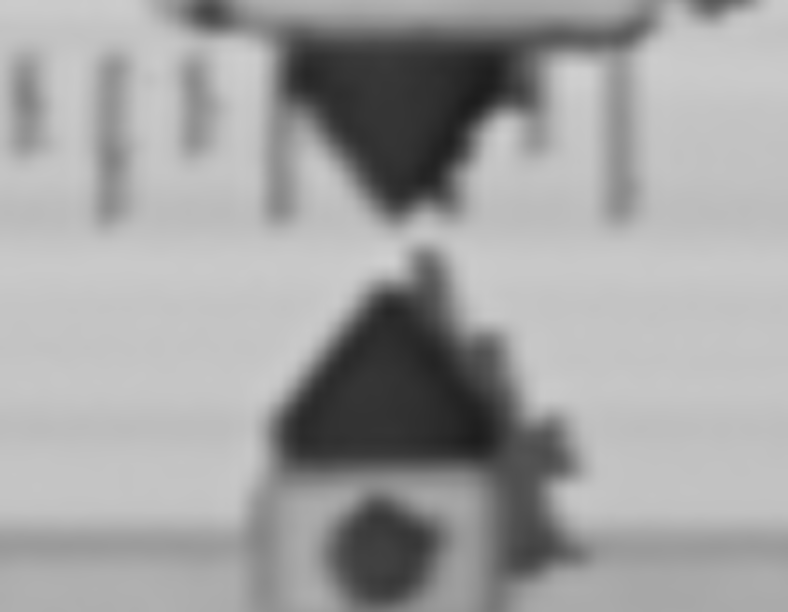

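The rectified view (17.5 px/mm) shows the pointer tip at column ~398 and the mark tip at ~388, so the pointer is about 0.6 mm short. I'll measure it more exactly.

```bash
cat > mid.py <<'E'
import numpy as np
r=np.load('r.npy'); xs=np.arange(-20,-55,-.2); ys=np.arange(40,-5,-.2)
for th in (60,70,80):
    o=[]
    for lo,hi in((-30,-26),(-43.5,-38)):
        E=[]
        for i in np.where((xs>lo)&(xs<hi))[0]:
            k=np.where(r[i]<th)[0]
            if len(k)>4: E.append((ys[k[0]],ys[k[-1]],ys[k].mean()))
        # left flank line (shadow-free): width 2*slope fit
        o.append(np.round(np.median([(a+b)/2 for a,b,_ in E]),2)); o.append(np.round(np.median([c for *_,c in E]),2))
    print(th,'pointer',o[:2],'mark',o[2:])
# left flank extrapolated: y = tip + t*|x-xtip|
for nm,lo,hi in(('p',-30,-25.5),('m',-43.5,-38)):
    q=[]
    for i in np.where((xs>lo)&(xs<hi))[0]:
        k=np.where(r[i]<90)[0]; q.append((xs[i],ys[k[0]]))
    print(nm,np.polyfit(*np.array(q).T,1), 'at x=-32.5/-35.5:',np.polyval(np.polyfit(*np.array(q).T,1),-32 if nm=='p' else -35.5))
E
python3 mid.py; python3 -c "
from h import *
print(tool(O-87*Y+[0,0,48]))"
```

```text
60 pointer [np.float64(16.9), np.float64(16.9)] mark [np.float64(17.5), np.float64(17.5)]
70 pointer [np.float64(16.95), np.float64(16.95)] mark [np.float64(17.4), np.float64(17.4)]
80 pointer [np.float64(17.0), np.float64(17.0)] mark [np.float64(17.2), np.float64(17.2)]
p [ 0.84288538 44.38003953] at x=-32.5/-35.5: 17.407707509881067
m [-0.75885226 -9.39080179] at x=-32.5/-35.5: 17.54845339845312
[10.19  9.8   3.8 ]
```

send_rows(
  targets=[
    {"gripper": 1,"x": 2.55,"y": 2.45,"z": 0,"ax": 0,"ay": 0,"az": 0},
    {"gripper": 1,"x": 2.55,"y": 2.45,"z": 0,"ax": 0,"ay": 0,"az": 0},
    {"gripper": 1,"x": 2.55,"y": 2.45,"z": 0,"ax": 0,"ay": 0,"az": 0},
    {"gripper": 1,"x": 2.55,"y": 2.45,"z": 0,"ax": 0,"ay": 0,"az": 0},
    {"gripper": 1,"x": 0,"y": 0,"z": 2.5,"ax": 0,"ay": 0,"az": 0},
  ],
)

```text
clock: 16.6
position: [473.0, -64.6, 64.4]
ee_rot: [0.989, -0.15, 0.006, -0.001]
contact_force: [1.0, 0.4, -0.7]
gripper_width: 0.1
grasp_force: 0.0
```

send_rows(
  targets=[
    {"gripper": 1,"x": 0,"y": 0,"z": 1.5,"ax": 0,"ay": 0,"az": 0},
    {"gripper": 1,"x": 0,"y": 0,"z": 0.4,"ax": 0,"ay": 0,"az": 0},
    {"gripper": 1,"x": 0,"y": 0,"z": 0,"ax": 0,"ay": 0,"az": 0},
    {"gripper": 1,"x": 0,"y": 0,"z": 0,"ax": 0,"ay": 0,"az": 0},
    {"gripper": 1,"x": 0,"y": 0,"z": 0,"ax": 0,"ay": 0,"az": 0},
  ],
)

```text
clock: 17.02
position: [466.9, -60.2, 43.1]
ee_rot: [0.989, -0.147, 0.001, -0.0]
contact_force: [-0.1, -0.5, -0.3]
gripper_width: 0.0
grasp_force: 0.0
```

Next: land, pausing for the position before the stroke.

send_rows(
  targets=[
    {"gripper": 1,"x": 0,"y": 0,"z": 0.4,"ax": 0,"ay": 0,"az": 0},
    {"gripper": 1,"x": 0,"y": 0,"z": 0.12,"ax": 0,"ay": 0,"az": 0},
    {"gripper": 1,"x": 0,"y": 0,"z": 0.1,"ax": 0,"ay": 0,"az": 0},
    {"gripper": 1,"x": 0,"y": 0,"z": 0,"ax": 0,"ay": 0,"az": 0},
    {"gripper": 1,"x": 0,"y": 0,"z": 0,"ax": 0,"ay": 0,"az": 0},
  ],
)

```text
clock: 17.43
position: [467.0, -60.0, 38.0]
ee_rot: [0.989, -0.146, 0.001, -0.0]
contact_force: [-2.7, 1.1, 10.5]
gripper_width: -0.3
grasp_force: 5.8
```

send_rows(
  targets=[
    {"gripper": 1,"x": 0,"y": -0.07,"z": 0,"ax": 0,"ay": 0,"az": 0},
    {"gripper": 1,"x": 0,"y": -0.06,"z": 0,"ax": 0,"ay": 0,"az": 0},
    {"gripper": 1,"x": 0,"y": 0,"z": 0,"ax": 0,"ay": 0,"az": 0},
    {"gripper": 1,"x": 0,"y": 0,"z": 0,"ax": 0,"ay": 0,"az": 0},
  ],
)

```text
clock: 17.77
position: [467.2, -59.1, 38.0]
ee_rot: [0.989, -0.146, 0.001, 0.0]
contact_force: [-2.9, 0.1, 10.6]
gripper_width: -0.1
grasp_force: 5.7
```

send_rows(
  targets=[
    {"gripper": 1,"x": 0,"y": 0,"z": -1.0,"ax": 0,"ay": 0,"az": 0},
    {"gripper": 1,"x": 0,"y": 0,"z": -3.4,"ax": 0,"ay": 0,"az": 0},
    {"gripper": 1,"x": -3.0,"y": -2.2,"z": 0,"ax": 0,"ay": 0,"az": 0},
    {"gripper": 1,"x": -3.0,"y": -2.2,"z": 0,"ax": 0,"ay": 0,"az": 0},
    {"gripper": 1,"x": -3.0,"y": -2.4,"z": 0,"ax": 0,"ay": 0,"az": 0},
  ],
)

```text
clock: 18.18
position: [399.6, 32.8, 80.6]
ee_rot: [0.989, -0.148, 0.001, -0.001]
contact_force: [0.5, 1.6, 0.2]
gripper_width: 0.0
grasp_force: 0.0
```

send_rows(
  targets=[
    {"gripper": 1,"x": -1.2,"y": -2.8,"z": 0,"ax": 0,"ay": 0,"az": 0},
    {"gripper": 1,"x": 0,"y": 0,"z": 0,"ax": 0,"ay": 0,"az": 0},
    {"gripper": 1,"x": 0,"y": 0,"z": 0,"ax": 0,"ay": 0,"az": 0},
    {"gripper": 1,"x": 0,"y": 0,"z": 0,"ax": 0,"ay": 0,"az": 0},
  ],
)

```text
clock: 18.52
position: [396.9, 62.6, 80.2]
ee_rot: [0.989, -0.147, 0.0, -0.0]
contact_force: [0.5, -0.4, -1.7]
gripper_width: 0.2
grasp_force: 0.0
```

```bash
python3 cone.py w9 2>/dev/null|head -1; python3 mid.py
```

```text
18.5167 [-102.1   11.5   80.2]
60 pointer [np.float64(17.15), np.float64(17.15)] mark [np.float64(17.5), np.float64(17.5)]
70 pointer [np.float64(17.25), np.float64(17.25)] mark [np.float64(17.4), np.float64(17.4)]
80 pointer [np.float64(17.3), np.float64(17.3)] mark [np.float64(17.3), np.float64(17.3)]
p [ 0.95652174 48.13913043] at x=-32.5/-35.5: 17.53043478260833
m [-0.76923077 -9.82165242] at x=-32.5/-35.5: 17.486039886039602
```

The pointer and mark now agree to about 0.2 mm, and the finger is clear of everything, so I'm handing in.

```bash
python3 -c "
from bench import arm
print(arm.job_done())"
```

```text
the job is handed in; nothing more can be done
None
```

The job is handed in: I rolled the wheel until the pointer stood level with the mark tip, about 0.2 mm apart by the wrist camera, then lifted the finger clear; I didn't separately re-check the loose things.

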